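Knock a jammed printing block out of its carving holder and set it in the corner stop

ROBOT

A 6-joint arm with a two-finger parallel gripper is mounted at the origin on a cart in front of the work surface, level with it; the furniture and walls round the work are solid. World frame = base frame: x ahead of the robot, y to its left, z up, the work surface at z = 0. Lengths are in m, angles in rad, forces in N, time in s.
With the tool pointing down it reaches from about 0.275 to 0.75 m from the base axis. Payload 10.2 kg.
Tool frame: the origin (TCP) lies at the very end of the fingers, on their centre line; the grasp point (between the pads) lies 19 mm behind it; z points along the fingers, y is the line along which they close (so a half turn about z gives the same grasp; the last joint's range is limited). The gripper opens to 85 mm and grips with 20 to 120 N. Pads are 22 mm wide; open, the fingers measure 114 mm over their backs; the gripper's body (76 mm by 85 mm) begins 54 mm behind the grasp point. The pads swing forward as they close: fully open they stand 13 mm farther back than shut.
Start: joints at [1.063, 0.313, 1.498, -0, 1.331, -0.223], TCP at [0.148, 0.504, 0.231] pointing down, gripper open.
Joint ranges: [-2.94, 2.94], [-0.97, 2.17], [0.19, 2.56], [-1.23, 4.37], [0.02, 3.11], [-2.88, 2.88]. Speed limits (rad/s): [2.39, 2.39, 3.01, 3.14, 3.14, 3.14].

INTERFACE

Orientations are given as a unit quaternion [x, y, z, w].
In Python, from bench import sensors, cams, r, finder gives the robot as it stands. The module is installed in compiled form; this text tells all that it offers.
- The arm moves only by the tool move_arm, never from a script. Its argument "increments" is one flat list of numbers, 7 for each row, row after row: the turn, a rotation vector about the world's x, y, z in rad, then the shift along the world's x, y, z in m, then the gripper's target within -1 to 1 (shut at 1, half-way at 0, fully open at -1). A call has 1 to 20 rows; each row shifts and turns the commanded pose from where the row before left it; what a row does not reach is not made up. A row lasts 1/12 s, in which the tool goes at most 41.7 mm and 7.16 degrees, less where a joint would pass 70% of its speed; a pose out of reach is approached as far as the arm can. A call is refused whole if a number of a shift passes 0.0417 or a number of a turn 0.125, either way. A call with a gripper value outside its range is refused whole. The fingers move at their own pace and stop on an object; "force" is the grip in N (left out, the last holds). Time passes only in rows, so rows that do not move let the fingers close. It gives the time, the measured TCP pose, the force, the opening and the grip force at its end, in the units of the state.
- sensors.get_state(): the state, without advancing time (a new reading comes with each control period).
- cams.capture(name): name is "side" or "top" or "wrist"; returns the picture (384x512x3 uint8, blue, green, red); there is no depth.
- cams.camera_model(name): a dict with "mtx" (3x3 intrinsics, pixels), "rvec" (rotation vector, rad) and "tvec" (3), from world to camera coordinates, as OpenCV has them. Camera axes: x right, y down, z forward; pixel columns grow to the right and rows downward; lengths in m; the calibration is good to about 2 mm. The wrist camera is an equidistant fisheye: a pixel r from the principal point sees the ray r / f radians off the axis. A picture is of the moment at which its call begins: read the wrist's pose just before it. camera_model takes no time and is no camera call; for the wrist camera it gives the pose at the moment of the call.
- r.sign_off(): hands the job in; it is judged then, once.
Trained networks look in the newest picture that a camera, given by its name, has taken for a name from the list of things; names that differ only in an ending like _2 or _b are one class to them, and where a whole thing is asked for, a point or a joint stands for the part that bears it (a point fixed in the world has none). Each returns a list of dicts, best first, with "score" (0 to 1); they miss things now and then, are a little off and sometimes report something else, mostly with a low value. They report only what shows in the picture. A call takes as long as a camera call.
- finder.boxes_of(query, camera): "bbox" ([left, top, right, bottom] in pixels, round what is visible of it).
- finder.trace(query, camera): "pixels" (384x512 bool, what is visible of it) and "bbox" ([left, top, right, bottom] in pixels, round what is visible of it).
- finder.tip_of(query, camera): "uv" ([column, row] in pixels: a listed point, or the origin of a listed thing).
The state is a dict: "time_s": time; "qpos": joint angles; "dq": joint speeds; "tau": joint torques, N m; "position": TCP position; "orientation": TCP orientation; "wrist_force": force on the tool from outside, world axes, zero at the start; "torque": the same for the moment, N m; "gripper_width": finger opening in m; "finger_force": force on a finger pad.
Only numpy, scipy, OpenCV 4.12 (cv2) and the standard library are available. Lean on these libraries where they do the work, as an engineer would, in place of code of your own. Each camera call takes 0.05 s, during which the arm holds its last target. There are 200 camera calls.

TASK

The printing block is jammed in the wooden carving holder: take the knock-out bar from its rest, push it through the hole in the holder's back wall and drive the block with it fully out of the mouth, then lay the bar back in its rest. Slide the block along the table, without lifting or tipping it, into the metal corner stop so that it sits square and snug against both arms of the stop. Leave everything else where it is.

Things in the scene. Friction and masses are not known exactly. Their poses are not given: they have to be found in the camera images.
- holder: Wooden carving holder, fixed: two side walls, back wall and a bridge over the rear; no floor. Origin on the table; z up; mouth to its -y, back wall on its +y side. 124 mm wide in x (166 mm with the 8 mm high foot flanges), walls 66 mm high. Side walls y = -5 to +57 mm, back wall y = +57 to +73 mm, bridge over y = +25 to +55 mm up to z = 78 mm.
- access_hole (a point): Centre of the access hole on the outer (rear, +y) face of the holder's back wall: a round hole 36 mm across through the 16 mm wall, 36 mm above the table. Its axes are parallel to the holder's: the bar goes in along -y.
- print_block: Printing block, pale wood with dark lino and a leaf relief on top: 80 mm (x) by 110 mm (y) by 45 mm high, about 0.26 kg, loose. Origin at the centre of its underside. It starts on the table in the holder, origin and axes on the holder's, front 50 mm standing out of the mouth, rear end 2 mm from the back wall.
- knockout_bar: Knock-out bar, loose, 0.25 kg: square wooden bar 16 mm thick, 275 mm long along its y axis: steel-shod tip at y = -180 mm, tail at y = +95 mm. A dark steel grip sleeve, 26 by 26 mm and 64 mm long, is centred on the origin (on the bar's axis); centre of mass about 12 mm towards the tip. It starts in its rest, tip to the rest's -y.
- bar_tip (a point): Centre of the steel tip's end face of the knock-out bar, 180 mm along the bar's -y axis from its origin; axes as the bar's.
- bar_rest: Wooden rest, fixed: base 64 mm (x) by 150 mm (y), 10 mm thick, with two notched saddles 14 mm thick, 44 mm high, at y = -60 and +60 mm. Origin on the table at its centre. Notch floors 34 mm above the table, 27 mm wide, flaring upwards; the bar lies in both along y, sleeve between the saddles, axis 42 mm above the table, its origin above the rest's (to 10 mm along y).
- corner_stop: L-shaped aluminium stop, fixed, 24 mm high, arms 16 mm thick. Origin on the table at the inner corner. The short arm's inner face is the plane x = 0, reaching to y = +134 mm (facing +x, away from the robot); the long arm's inner face is the plane y = 0, reaching to x = +170 mm (facing +y, towards the holder).
- mouth (a point): Centre of the holder's open end, axes as the holder's; the block comes out along -y. A sprung steel jaw in each side wall, 10 to 50 mm behind the mouth, presses on the block's flank with about 10 N: pushing the block out takes 10 to 17 N for the first 50 mm, then only its drag on the table. Fully out: rear end past this point; the bar can drive it 65 mm beyond.
- seat (a point): Point on the table 40 mm in x and 55 mm in y from the stop's inner corner, axes as the stop's: the block's origin lies here, its axes parallel to these, when it is snug against both arms.
- tape_red: Roll of red tape lying flat, 84 mm across, 26 mm high; a bystander. Origin at the centre of its underside.
- flat_brush: Red paint brush lying on the table, 205 mm long, 14 mm wide; a bystander. Origin at the centre of its underside.
- loose_cap: Black screw cap, 46 mm across, 17 mm high; a bystander. Origin at the centre of its underside.
- ink_bottle_teal: Ink bottle with teal band and black cap, 68 mm across, 88 mm high; a bystander. Origin at the centre of its underside.
- ink_bottle_charcoal: Tall ink bottle with black label and black cap, 64 mm across, 128 mm high; a bystander. Origin at the centre of its underside.

How it is judged:
On the way:
1. the block has been driven fully out of the holder's mouth by the bar, whose tip is inside the holder, in through the access hole (y of print_block in the frame of holder below -0.058 m and y of bar_tip in the frame of holder between -0.13 and 0.02 m and x of bar_tip in the frame of holder between -0.03 and 0.03 m and height (world z) of bar_tip below 0.058 m and y of knockout_bar in the frame of holder between 0.06 and 0.2 m), for 0.1 s.
At the end, for the whole second after the job is handed in: The block lies flat and at rest in the corner stop, within 4 mm of both arms and square to them within 0.06 rad; the knock-out bar lies at rest in both notches of its rest, within 26 mm of its middle (x of print_block in the frame of corner_stop between 0.036 and 0.044 m and y of print_block in the frame of corner_stop between 0.051 and 0.059 m and angle between the y axis of print_block and the y axis of corner_stop, either way round below 0.06 rad and height (world z) of print_block below 0.005 m and angle between print_block's own z axis and vertical below 0.05 rad and linear speed of each of print_block, knockout_bar below 0.01 m/s and x of knockout_bar in the frame of bar_rest between -0.015 and 0.015 m and y of knockout_bar in the frame of bar_rest between -0.026 and 0.026 m and height (world z) of knockout_bar between 0.036 and 0.048 m and angle between the y axis of knockout_bar and the y axis of bar_rest, either way round below 0.12 rad); the robot touches nothing.
It fails at once if the block is lifted more than 20 mm off the table or tipped by more than 0.3 rad (height (world z) of print_block above 0.02 m or angle between print_block's own z axis and vertical above 0.3 rad).
It fails at once if a bystander is moved by more than 30 mm or knocked over (distance of any of tape_red, flat_brush, loose_cap, ink_bottle_teal, ink_bottle_charcoal from where it was at the start of the episode above 0.03 m or angle between any of tape_red, flat_brush, loose_cap, ink_bottle_teal, ink_bottle_charcoal's own z axis and vertical above 0.5 rad).
It also fails if it takes over 64 s, if anything falls off the work surface, if the arm or the gripper's body presses on something with over 40 N, if the wrist force passes 120 N, or if a joint passes its speed limit or range.

## Working session

There is one attempt and no reset: what is moved stays moved. The work goes in short steps, Python scripts to look and compute and a tool call to move; the robot and the scene stay as the last step left them, time stands still between calls to the robot, and variables do not carry over. Pictures are saved under pics/ and viewed, at most 10 in all, crops included, and the job is handed in when it is done.

Besides the shell and the picture viewer there is one more tool, called after ">>>" by a JSON object that holds its "op" and its "data". move_arm: Moves the arm, as the interface text tells. Its arguments: {"type":"object","properties":{"increments":{"type":"array"},"force":{"type":"number"}},"required":["increments"]}

```bash
mkdir -p pics; cat > h.py <<'E'
import numpy as np, cv2
from bench import sensors, cams, r, finder
def ray(cam,uv,m=None):
    m=m or cams.camera_model(cam); K=np.array(m["mtx"]);R=cv2.Rodrigues(np.array(m["rvec"],float))[0];t=np.array(m["tvec"],float).ravel()
    x=np.array([(uv[0]-K[0,2])/K[0,0],(uv[1]-K[1,2])/K[1,1]])
    if cam=="wrist":
        th=np.linalg.norm(x); d=np.array([*(x/max(th,1e-9)*np.sin(th)),np.cos(th)])
    else: d=np.array([*x,1.])
    return -R.T@t, R.T@d
def onz(cam,uv,z,m=None):
    c,d=ray(cam,uv,m); return c+d*(z-c[2])/d[2]
def proj(cam,P):
    m=cams.camera_model(cam); K=np.array(m["mtx"]);R=cv2.Rodrigues(np.array(m["rvec"],float))[0];t=np.array(m["tvec"],float).ravel()
    p=np.atleast_2d(P)@R.T+t; return p[:,:2]/p[:,2:]*[K[0,0],K[1,1]]+[K[0,2],K[1,2]]
E
python3 - <<'E'
from h import *
np.set_printoptions(precision=4,suppress=True)
s=sensors.get_state();print(s["position"],s["orientation"],s["gripper_width"],s["time_s"])
ims=[cams.capture(c) for c in("top","side")]
for c,i in zip(("top","side"),ims):
    cv2.imwrite(f"pics/{c}0.png",cv2.resize(i,(800,600)))
    print(c,ray(c,(256,192)))
    for q,z in (("holder",0),("access_hole",.036),("print_block",0),("knockout_bar",.042),("bar_tip",.042),("bar_rest",0),("corner_stop",0),("mouth",0),("seat",0),("tape_red",0),("flat_brush",0),("loose_cap",0),("ink_bottle_teal",0),("ink_bottle_charcoal",0)):
        for d in finder.tip_of(q,c)[:1]:
            print(q,round(d["score"],2),np.round(d["uv"],1),onz(c,d["uv"],z))
E
```

```text
[0.1474 0.5036 0.2307] [ 0.1419  0.9899 -0.0006 -0.0002] 0.08535608742742319 0.0
top (array([ 0.3251, -0.0163,  1.3089]), array([ 0.1766, -0.0136, -0.9842]))
holder 0.89 [252.6 188.5] [ 0.5698 -0.0245  0.    ]
access_hole 0.73 [222.2 178.2] [0.5896 0.0607 0.036 ]
print_block 0.86 [249.8 183.9] [ 0.5828 -0.0162  0.    ]
knockout_bar 0.59 [129.6 246.7] [0.3936 0.3014 0.042 ]
bar_tip 0.92 [197.3 256.4] [0.3728 0.1187 0.042 ]
bar_rest 0.62 [130.7 247.3] [0.3943 0.3087 0.    ]
corner_stop 0.62 [366.7 234.7] [ 0.4476 -0.3469  0.    ]
mouth 0.97 [253.2 183.3] [ 0.5849 -0.0258  0.    ]
tape_red 0.83 [279.9 242.3] [ 0.4197 -0.1045  0.    ]
flat_brush 0.79 [196.4 120.1] [0.7676 0.1446 0.    ]
loose_cap 0.5 [239.6 139.2] [0.7137 0.017  0.    ]
ink_bottle_teal 0.83 [264.7 121.2] [ 0.7703 -0.0544  0.    ]
ink_bottle_charcoal 0.78 [149.  122.6] [0.7559 0.2818 0.    ]
side (array([ 0.1727, -1.0881,  0.8816]), array([ 0.2783,  0.7637, -0.5826]))
holder 0.71 [257.5 208.8] [ 0.5671 -0.0167  0.    ]
access_hole 0.9 [249.1 184.4] [0.571  0.0668 0.036 ]
print_block 0.75 [260.5 209.1] [ 0.5751 -0.0215  0.    ]
knockout_bar 0.83 [177.1 153.2] [0.401  0.3297 0.042 ]
bar_tip 0.82 [185.4 183.1] [0.3843 0.1397 0.042 ]
bar_rest 0.7 [180.  164.1] [0.4052 0.3235 0.    ]
corner_stop 0.72 [258.  296.5] [ 0.444  -0.3453  0.    ]
mouth 0.59 [259.7 201. ] [0.5876 0.018  0.    ]
tape_red 0.8 [218.  230.8] [ 0.4247 -0.0716  0.    ]
flat_brush 0.54 [294.8 165.6] [0.7747 0.1649 0.    ]
loose_cap 0.48 [295.2 190.2] [0.7147 0.03   0.    ]
ink_bottle_teal 0.58 [318.4 200.3] [ 0.7594 -0.0465  0.    ]
ink_bottle_charcoal 0.85 [273.1 152.3] [0.7388 0.2763 0.    ]
```

View pics/top0.png

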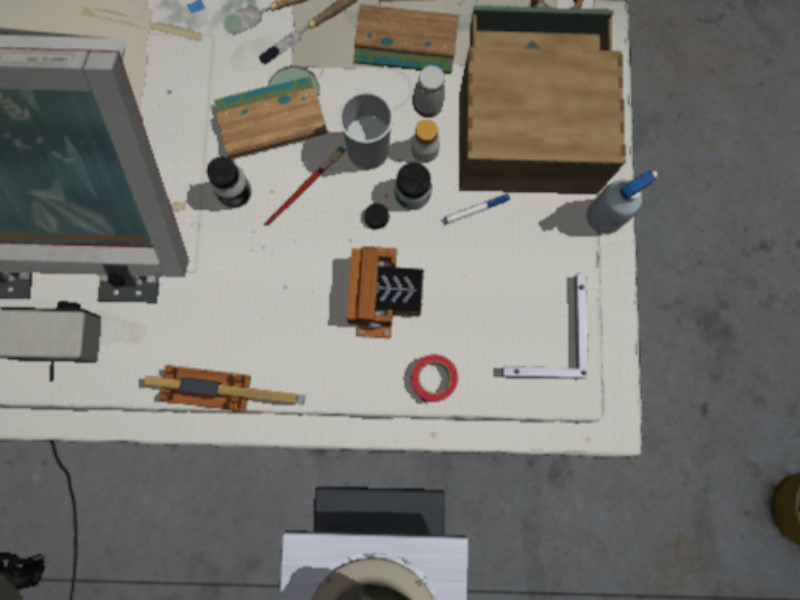

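View pics/side0.png

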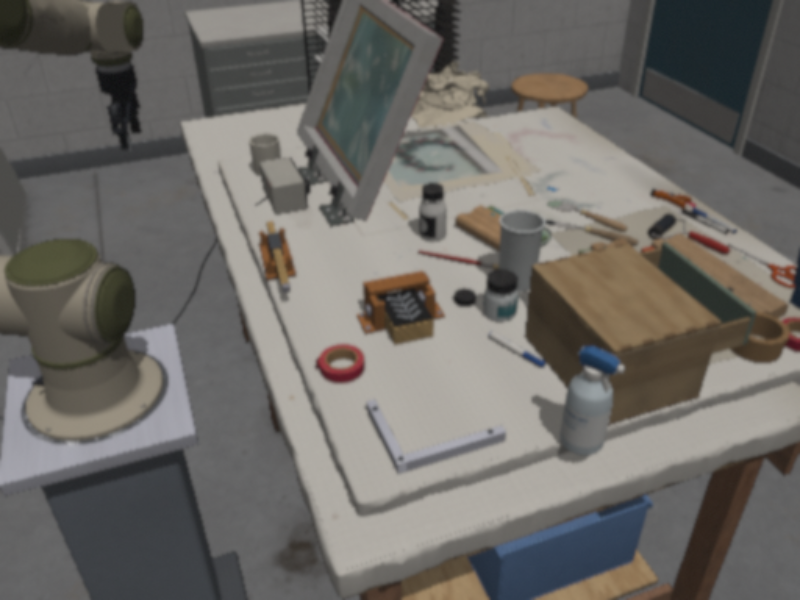

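The top view shows the rest at lower left (200,388), the holder at (372,290), and the stop corner at (583,372). The side view agrees with this. The screen stands near the holder's rear side. I'll get more precise positions from the wrist camera.

>>> {"op": "move_arm", "data": {"increments": [0,0,-0.117,0.018,-0.017,0.002,-1,0,0,-0.117,0.018,-0.017,0.002,-1,0,0,-0.117,0.018,-0.017,0.002,-1,0,0,-0.117,0.018,-0.017,0.002,-1,0,0,-0.117,0.018,-0.017,0.002,-1,0,0,-0.117,0.018,-0.017,0.002,-1,0,0,-0.117,0.018,-0.017,0.002,-1,0,0,-0.117,0.018,-0.017,0.002,-1,0,0,-0.117,0.018,-0.017,0.002,-1,0,0,-0.117,0.018,-0.017,0.002,-1,0,0,-0.117,0.018,-0.017,0.002,-1,0,0,-0.117,0.018,-0.017,0.002,-1,0,0,0,0,0,0,-1,0,0,0,0,0,0,-1]}}

```text
time_s: 2.67
position: [0.364, 0.2994, 0.2553]
orientation: [0.748, 0.664, 0.0, -0.0]
wrist_force: [-0.9, 0.1, -0.5]
gripper_width: 0.0853
finger_force: 0.0
```

```bash
python3 - <<'E'
from h import *
np.set_printoptions(precision=4,suppress=True)
s=sensors.get_state();print(s["position"],s["orientation"],s["qpos"],s["time_s"])
c="wrist"; m=cams.camera_model(c); i=cams.capture(c); cv2.imwrite("pics/w1.png",cv2.resize(i,(800,600)))
import json; json.dump({k:np.array(v).tolist() for k,v in m.items()},open("pics/w1.json","w"))
print(m["mtx"],ray(c,(256,192),m))
for q,z in (("holder",0),("access_hole",.036),("print_block",0),("knockout_bar",.042),("bar_tip",.042),("bar_rest",0),("mouth",0)):
    for d in finder.tip_of(q,c)[:1]:
        print(q,round(d["score"],2),np.round(d["uv"],1),onz(c,d["uv"],z,m))
# screen corner triangulation
for c,uv in(("top",(118,174)),("side",(233,138))): print(c,[onz(c,uv,z) for z in(0,.05,.1)])
E
```

```text
[0.364  0.2994 0.2553] [ 0.7478  0.6639  0.     -0.0001] [0.4389 0.1756 1.6101 0.0002 1.3559 0.5576] 2.6667
[[297.3186   0.     251.7946]
 [  0.     297.3186 197.7605]
 [  0.       0.       1.    ]] (array([0.373 , 0.3734, 0.3982]), array([-0.0182, -0.2666, -0.9636]))
access_hole 0.69 [400.1 301.2] [0.582  0.0606 0.036 ]
knockout_bar 0.92 [276.8 162.8] [0.3957 0.3085 0.042 ]
bar_tip 0.83 [273.9 286. ] [0.376  0.1345 0.042 ]
bar_rest 0.84 [270.3 158.9] [0.3901 0.3072 0.    ]
top [array([ 0.6007,  0.3599, -0.    ]), array([0.5901, 0.3455, 0.05  ]), array([0.5796, 0.3311, 0.1   ])]
side [array([0.6369, 0.432 , 0.    ]), array([0.6106, 0.3458, 0.05  ]), array([0.5843, 0.2596, 0.1   ])]
```

View pics/w1.png

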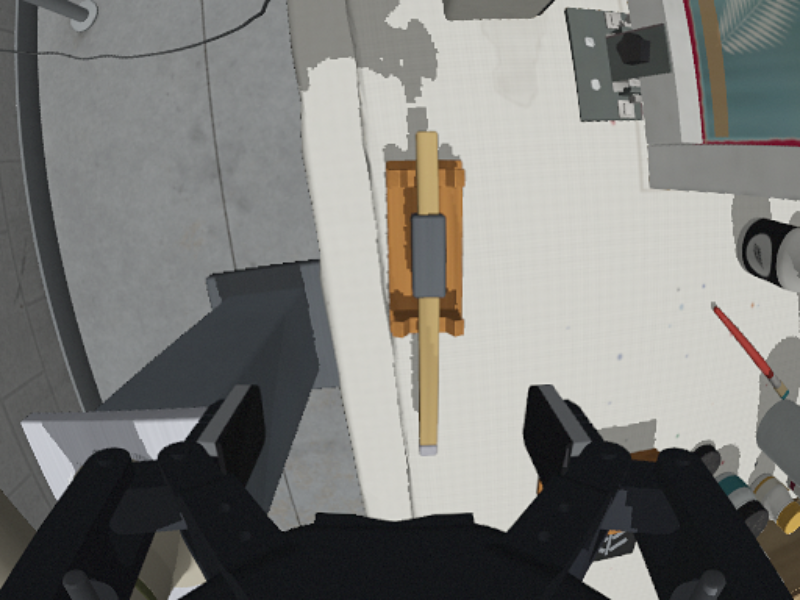

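```bash
python3 - <<'E'
from h import *
import json
np.set_printoptions(precision=4,suppress=True)
m=json.load(open("pics/w1.json"))
def w(x,y,z): return onz("wrist",(x*.64,y*.64),z,m)
print("tail",w(427.5,132,.05),"tip",w(428,453,.05))
for a in((412,256),(446,256),(428,215),(430,297)): print("slv",a,w(*a,.055))
for a in((387,161),(464,161),(389,335),(463,333)): print("saddle",a,w(*a,.044))
for a in((650,190),(648,145),(798,198)): print("frame",a,[w(*a,z) for z in(0,.05,.1)])
E
```

```text
tail [0.4015 0.4024 0.05  ] tip [0.3754 0.1332 0.05  ]
slv (412, 256) [0.3794 0.3114 0.055 ]
slv (446, 256) [0.4049 0.3085 0.055 ]
slv (428, 215) [0.3946 0.3408 0.055 ]
slv (430, 297) [0.3897 0.2781 0.055 ]
saddle (387, 161) [0.3692 0.3843 0.044 ]
saddle (464, 161) [0.427  0.3782 0.044 ]
saddle (389, 335) [0.3541 0.2473 0.044 ]
saddle (463, 333) [0.4142 0.2417 0.044 ]
frame (650, 190) [array([0.6124, 0.3433, 0.    ]), array([0.5824, 0.347 , 0.05  ]), array([0.5523, 0.3508, 0.1   ])]
frame (648, 145) [array([0.6132, 0.386 , 0.    ]), array([0.583 , 0.3845, 0.05  ]), array([0.5529, 0.3829, 0.1   ])]
frame (798, 198) [array([0.8327, 0.3324, 0.    ]), array([0.775 , 0.3376, 0.05  ]), array([0.7173, 0.3427, 0.1   ])]
```

Bar: origin about (0.392,0.310), yaw about -0.097. I'll take a wrist view of the holder before grasping.

>>> {"op": "move_arm", "data": {"increments": [0,0,0.0025,0.023,-0.03,0.002,-1,0,0,0.0025,0.023,-0.03,0.002,-1,0,0,0.0025,0.023,-0.03,0.002,-1,0,0,0.0025,0.023,-0.03,0.002,-1,0,0,0.0025,0.023,-0.03,0.002,-1,0,0,0.0025,0.023,-0.03,0.002,-1,0,0,0.0025,0.023,-0.03,0.002,-1,0,0,0.0025,0.023,-0.03,0.002,-1,0,0,0,0,0,0,-1,0,0,0,0,0,0,-1]}}

```text
time_s: 3.9
position: [0.548, 0.0588, 0.2707]
orientation: [0.742, 0.671, -0.0, -0.0]
wrist_force: [-0.5, 0.3, -0.2]
gripper_width: 0.0852
finger_force: 0.0
```

```bash
python3 - <<'E'
from h import *
np.set_printoptions(precision=4,suppress=True)
s=sensors.get_state();print(s["position"],s["orientation"],s["time_s"])
c="wrist"; m=cams.camera_model(c); i=cams.capture(c); cv2.imwrite("pics/w2.png",cv2.resize(i,(800,600)))
import json; json.dump({k:np.array(v).tolist() for k,v in m.items()},open("pics/w2.json","w"))
for q,z in (("holder",0),("access_hole",.036),("print_block",0),("mouth",0),("seat",0),("corner_stop",0)):
    for d in finder.tip_of(q,c)[:1]:
        print(q,round(d["score"],2),np.round(d["uv"],1),onz(c,d["uv"],z,m))
E
```

```text
[0.548  0.0588 0.2707] [ 0.7416  0.6709 -0.0002 -0.0004] 3.9
holder 0.73 [274.8 210.6] [ 0.5747 -0.0126  0.    ]
access_hole 0.89 [274.2 165.5] [0.5772 0.0614 0.036 ]
print_block 0.69 [271.4 212.1] [ 0.5695 -0.0144  0.    ]
```

View pics/w2.png

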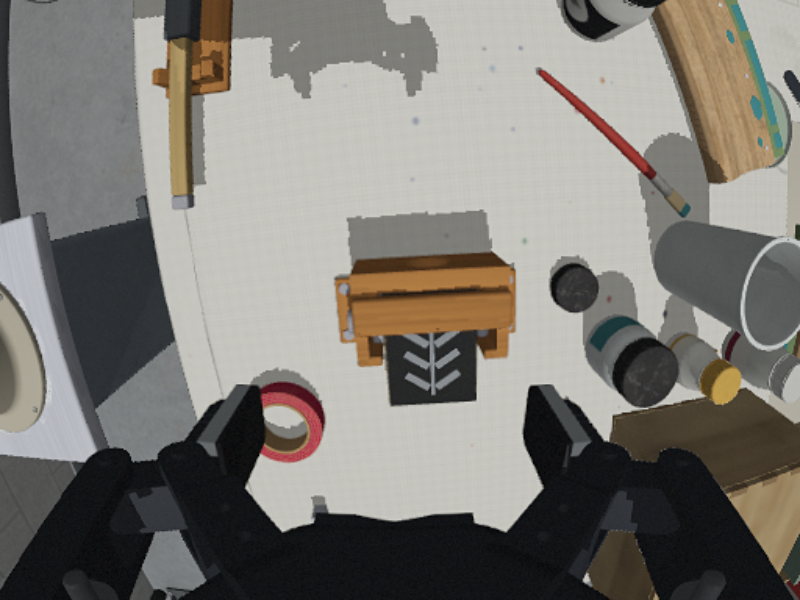

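```bash
python3 - <<'E'
from h import *
import json
np.set_printoptions(precision=4,suppress=True)
m=json.load(open("pics/w2.json"))
def w(x,y,z): return onz("wrist",(x*.64,y*.64),z,m)
for n,a,z in(("bridge rl",(352,294),.078),("bridge rr",(511,290),.078),("bridge fl",(350.5,335),.078),("bridge fr",(513,331),.078),("wall rl",(355,262),.066),("wall rr",(505,254),.066),("blk fl",(390,405.5),.045),("blk fr",(477,401),.045),("blk l mid",(387,340),.045),("blk r mid",(475,335),.045),("side l front",(358,364),.066),("side r front",(507,357),.066)): print(n,w(*a,z))
E
```

```text
bridge rl [0.5157 0.0483 0.078 ]
bridge rr [0.6359 0.0397 0.078 ]
bridge fl [0.5104 0.016  0.078 ]
bridge fr [0.6367 0.0064 0.078 ]
wall rl [0.5196 0.0701 0.066 ]
wall rr [0.6351 0.0655 0.066 ]
blk fl [ 0.5323 -0.0658  0.045 ]
blk fr [ 0.6108 -0.07    0.045 ]
blk l mid [ 0.5362 -0.003   0.045 ]
blk r mid [ 0.6112 -0.0061  0.045 ]
side l front [ 0.5116 -0.0137  0.066 ]
side r front [ 0.6342 -0.0205  0.066 ]
```

>>> {"op": "move_arm", "data": {"increments": [0,0,0,-0.0195,0.0314,0,-1,0,0,0,-0.0195,0.0314,0,-1,0,0,0,-0.0195,0.0314,0,-1,0,0,0,-0.0195,0.0314,0,-1,0,0,0,-0.0195,0.0314,0,-1,0,0,0,-0.0195,0.0314,0,-1,0,0,0,-0.0195,0.0314,0,-1,0,0,0,-0.0195,0.0314,0,-1,0,0,0,0,0,-0.035,-1,0,0,0,0,0,-0.035,-1,0,0,0,0,0,-0.035,-1,0,0,0,0,0,-0.035,-1,0,0,0,0,0,-0.035,-1,0,0,0,0,0,-0.03,-1]}}

```text
time_s: 5.42
position: [0.3906, 0.3111, 0.0645]
orientation: [0.741, 0.672, -0.0, -0.0]
wrist_force: [0.8, -0.3, -0.0]
gripper_width: 0.0854
finger_force: 0.0
```

```bash
python3 - <<'E'
from h import *
np.set_printoptions(precision=4,suppress=True)
s=sensors.get_state();print(s["position"],s["orientation"],s["time_s"])
c="wrist"; m=cams.camera_model(c); i=cams.capture(c); cv2.imwrite("pics/w3.png",i)
import json; json.dump({k:np.array(v).tolist() for k,v in m.items()},open("pics/w3.json","w"))
for q,z in (("knockout_bar",.042),("bar_rest",0),("bar_tip",.042)):
    for d in finder.tip_of(q,c)[:1]:
        print(q,round(d["score"],2),np.round(d["uv"],1),onz(c,d["uv"],z,m))
E
```

```text
[0.3906 0.3111 0.0645] [ 0.7406  0.6719 -0.0003 -0.0001] 5.4167
knockout_bar 0.78 [256.5 239.3] [0.3935 0.3097 0.042 ]
```

View pics/w3.png

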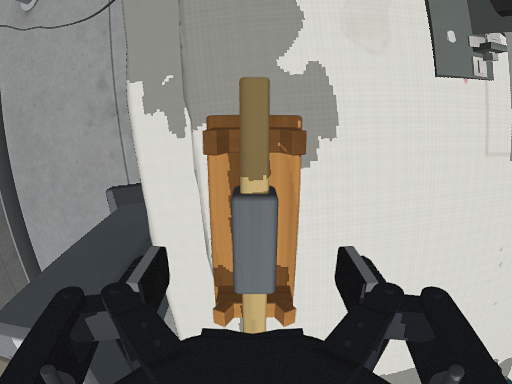

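The bar is centred between the fingers and aligned (sleeve spans columns 232–277, tail at column 255). I'll lower and grip.

>>> {"op": "move_arm", "data": {"increments": [0,0,0,0.001,-0.001,-0.02,-1,0,0,0,0,0,-0.018,-1,0,0,0,0,0,0,1,0,0,0,0,0,0,1,0,0,0,0,0,0,1,0,0,0,0,0,0,1,0,0,0,0,0,0,1,0,0,0,0,0,0,1], "force": 100}}

```text
time_s: 6.28
position: [0.3932, 0.3104, 0.0299]
orientation: [0.741, 0.672, 0.001, 0.0]
wrist_force: [-2.3, -0.5, 10.3]
gripper_width: 0.024
finger_force: 98.8
```

>>> {"op": "move_arm", "data": {"increments": [0,0,0,0,0,0.02,1,0,0,0,0,0,0.03,1,0,0,0,0,0,0.03,1,0,0,0,0,0,0,1,0,0,0,0,0,0,1]}}

```text
time_s: 6.7
position: [0.393, 0.3103, 0.1097]
orientation: [0.741, 0.672, 0.002, 0.0]
wrist_force: [-0.4, 0.2, -2.8]
gripper_width: 0.0241
finger_force: 99.0
```

```bash
python3 - <<'E'
from h import *
np.set_printoptions(precision=4,suppress=True)
s=sensors.get_state();print(s["position"],s["orientation"],s["wrist_force"],s["torque"],s["time_s"])
c="wrist"; m=cams.camera_model(c); i=cams.capture(c)
a=cams.capture("side")
b=cams.capture("top")
A=cv2.resize(a[90:230,120:270],(450,420)); cv2.imwrite("pics/g4.png",np.hstack([A,cv2.resize(i,(350,420))]))
for q in("bar_tip","knockout_bar"):
  for c in("side","top"):
    for d in finder.tip_of(q,c)[:1]: print(q,c,round(d["score"],2),np.round(d["uv"],1))
y=np.array([np.sin(.098),np.cos(.098),0]);o=s["position"]+np.array([0,0,.012])
print(proj("side",[o,o-.18*y]),proj("top",[o,o-.18*y]))
E
```

```text
[0.393  0.3103 0.1097] [0.7409 0.6716 0.0015 0.0004] [-0.4361  0.2398 -2.8224] [ 0.0032 -0.0249  0.026 ] 6.7
bar_tip side 0.77 [177.3 162.6]
bar_tip top 0.77 [194.1 253.9]
knockout_bar side 0.69 [171.9 133.6]
knockout_bar top 0.88 [120.  244.6]
[[173.4162 135.8765]
 [180.5613 163.5452]] [[118.1868 244.8808]
 [189.055  253.9273]]
```

View pics/g4.png

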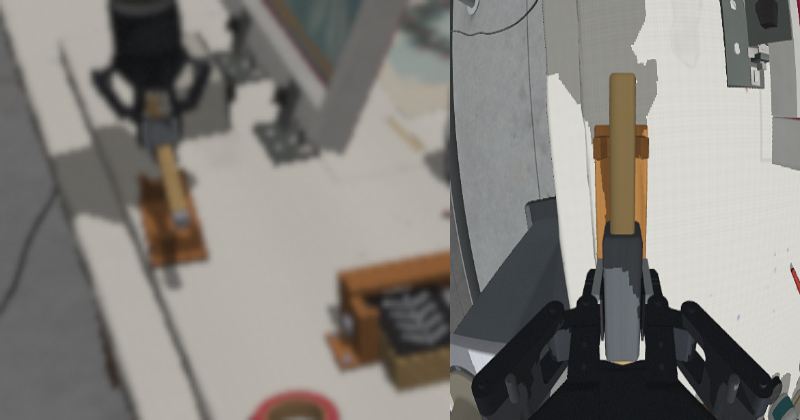

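>>> {"op": "move_arm", "data": {"increments": [0,0,0.05,0.025,-0.01,0,1,0,0,0.05,0.025,-0.01,0,1,0,0,0.05,0.025,-0.01,0,1,0,0,0.05,0.025,-0.01,0,1,0,0,0.05,0.025,-0.01,0,1,0,0,0.05,0.025,-0.01,0,1,0,0,0,0,0,0,1,0,0,0,0,0,-0.028,1,0,0,0,0,0,-0.028,1,0,0,0,0,0,-0.028,1,0,0,0,0,0,0,1,0,0,0,0,0,0,1]}}

```text
time_s: 8.05
position: [0.5418, 0.25, 0.0235]
orientation: [0.632, 0.775, -0.001, -0.001]
wrist_force: [0.5, -0.1, -1.1]
gripper_width: 0.0242
finger_force: 99.0
```

```bash
python3 - <<'E'
from h import *
np.set_printoptions(precision=4,suppress=True)
s=sensors.get_state();print(s["position"],s["orientation"],s["wrist_force"],s["time_s"])
q=s["orientation"];yaw=2*np.arctan2(q[1],q[0])-np.pi/2;print("yaw",yaw)
c="wrist"; m=cams.camera_model(c); i=cams.capture(c)
a=cams.capture("side");b=cams.capture("top")
cv2.imwrite("pics/g5.png",np.vstack([np.hstack([cv2.resize(a[120:240,180:300],(400,400)),cv2.resize(b[120:270,110:260],(400,400))])]))
y=np.array([-np.sin(yaw),np.cos(yaw),0]);o=s["position"]+np.array([0,0,.012]);t=o-.18*y
print("tip",t,"tail",o+.095*y)
for q,P in(("bar_tip",t),("access_hole",np.array([.5775,.0604,.036]))):
  for c in("side","top"):
    for d in finder.tip_of(q,c)[:1]: print(q,c,round(d["score"],2),np.round(d["uv"],1),"pred",proj(c,P))
E
```

```text
[0.5418 0.25   0.0235] [ 0.6322  0.7748 -0.0012 -0.0009] [ 0.483  -0.1185 -1.0628] 8.05
yaw 0.2019613561127287
tip [0.5779 0.0736 0.0355] tail [0.5227 0.343  0.0355]
bar_tip side 0.71 [259.6 208.3] pred [[250.4227 182.9181]]
bar_tip top 0.78 [221.4 181.3] pred [[217.3809 182.2498]]
access_hole side 0.67 [248.8 186. ] pred [[251.7463 185.0295]]
access_hole top 0.94 [220.8 182.5] pred [[222.1445 182.4877]]
```

View pics/g5.png

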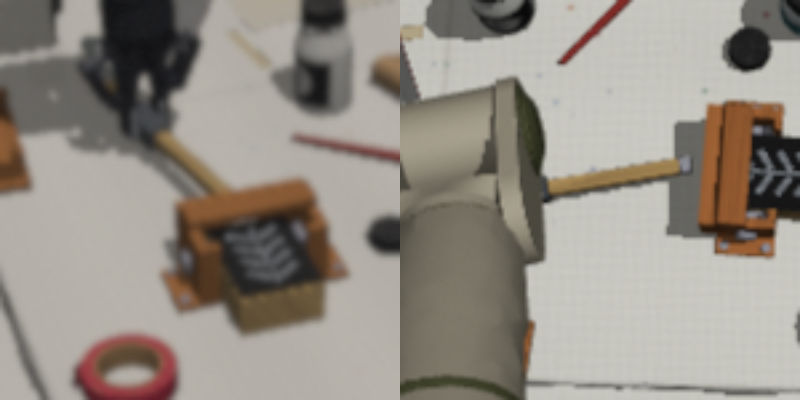

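```bash
python3 - <<'E'
from h import *
f=lambda P:((proj("top",P)-[110,120])*400/150+[400,0]).round(1)
u=np.array([.9985,-.055,0]);v=np.array([.055,.9985,0]);o=np.array([.5735,-.0125,0])
H=lambda x,y,z:o+x*u+y*v+[0,0,z]
print(f([H(-.062,.073,.066),H(.062,.073,.066),H(-.062,.055,.078),H(.062,.055,.078),H(-.062,.025,.078),H(.062,.025,.078),H(-.04,-.055,.045),H(.04,-.055,.045),H(-.083,.02,.008)]),"tip",f([.5779,.0736,.0355]))
E
```

```text
[[691.7 221.1]
 [703.2 101.6]
 [709.  220.7]
 [720.3 100.1]
 [739.1 223.2]
 [749.8 102.6]
 [819.5 213.4]
 [825.4 137.3]
 [743.5 253.5]] tip [[686.4 166. ]]
```

```bash
python3 - <<'E'
from h import *
b=cams.capture("top")
cv2.imwrite("pics/t6.png",cv2.resize(b[145:215,185:275],(800,622),interpolation=cv2.INTER_CUBIC)[:600])
E
```

```text
(no output)
```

View pics/t6.png

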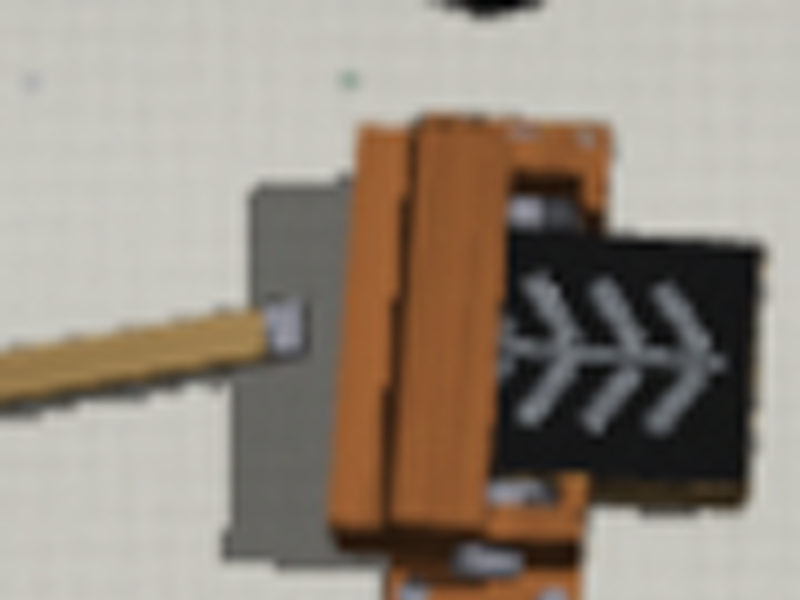

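Top view: the tip (300,325) is about 15 mm off the wall and about 3 mm to the +x side of the hole line. I'll enter with that correction, then straighten the bar.

>>> {"op": "move_arm", "data": {"increments": [0,0,0,-0.002,-0.01,0,1,0,0,0,-0.001,-0.01,0,1,0,0,-0.062,0.011,-0.002,0,1,0,0,-0.062,0.011,-0.002,0,1,0,0,-0.062,0.011,-0.002,0,1,0,0,-0.062,0.011,-0.002,0,1,0,0,0,0,0,0,1,0,0,0,0,0,0,1]}}

```text
time_s: 9.12
position: [0.5839, 0.2219, 0.0244]
orientation: [0.724, 0.69, 0.001, -0.0]
wrist_force: [0.9, 5.7, -1.7]
gripper_width: 0.0243
finger_force: 99.3
```

```bash
python3 - <<'E'
from h import *
np.set_printoptions(precision=4,suppress=True)
s=sensors.get_state();print(s["position"],s["orientation"],s["wrist_force"],s["torque"],s["time_s"])
q=s["orientation"];yaw=2*np.arctan2(q[1],q[0])-np.pi/2;print("yaw",yaw)
b=cams.capture("top")
cv2.imwrite("pics/t7.png",np.hstack([cv2.resize(b[145:215,185:275],(400,311),interpolation=cv2.INTER_CUBIC),cv2.resize(cams.capture("wrist"),(400,311))]))
E
```

```text
[0.5839 0.2219 0.0244] [ 0.7236  0.6902  0.0008 -0.0003] [ 0.852   5.6983 -1.6767] [ 0.7798 -0.1454  0.1357] 9.1167
yaw -0.04717015930204749
```

View pics/t7.png

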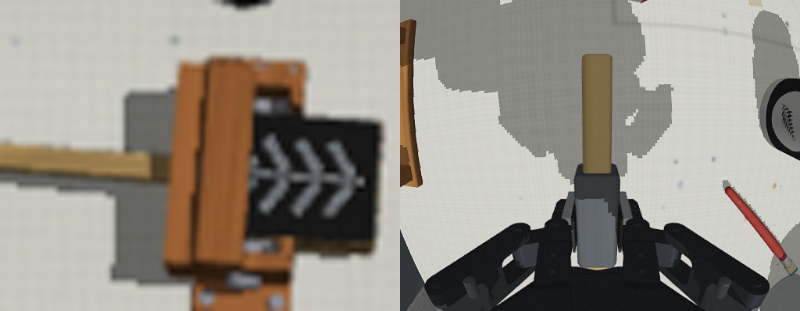

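The bar is through the hole and touching the block: 5.7 N, with the tip at y≈0.042 as predicted. Now I'll drive the block out.

>>> {"op": "move_arm", "data": {"increments": [0,0,0,-0.0005,-0.01,0,1,0,0,0,-0.0005,-0.01,0,1,0,0,0,-0.0005,-0.01,0,1,0,0,0,-0.0005,-0.01,0,1,0,0,0,-0.0005,-0.01,0,1]}}

```text
time_s: 9.63
position: [0.5811, 0.1726, 0.0248]
orientation: [0.723, 0.691, 0.002, -0.0]
wrist_force: [0.8, 11.3, -2.4]
gripper_width: 0.0245
finger_force: 99.3
```

>>> {"op": "move_arm", "data": {"increments": [0,0,0,-0.0005,-0.01,0,1,0,0,0,-0.0005,-0.01,0,1,0,0,0,-0.0005,-0.01,0,1,0,0,0,-0.0005,-0.01,0,1,0,0,0,-0.0005,-0.01,0,1,0,0,0,-0.0005,-0.01,0,1,0,0,0,0,0,0,1,0,0,0,0,0,0,1]}}

```text
time_s: 10.3
position: [0.5781, 0.1114, 0.0243]
orientation: [0.724, 0.69, -0.0, 0.0]
wrist_force: [-0.4, 0.7, -3.3]
gripper_width: 0.0243
finger_force: 99.2
```

```bash
python3 - <<'E'
from h import *
np.set_printoptions(precision=4,suppress=True)
for c in("top","side"):
  cams.capture(c)
  for q,z in(("print_block",0),("mouth",0)):
    for d in finder.tip_of(q,c)[:1]: print(q,c,round(d["score"],2),np.round(d["uv"],1),onz(c,d["uv"],z))
E
```

```text
print_block top 0.86 [291.7 189.1] [ 0.5712 -0.1356  0.    ]
mouth top 0.7 [253.8 185.4] [ 0.5788 -0.0277  0.    ]
print_block side 0.86 [271.4 230.6] [ 0.568  -0.1274  0.    ]
mouth side 0.59 [256.6 206. ] [ 0.5696 -0.0025  0.    ]
```

>>> {"op": "move_arm", "data": {"increments": [0,0,0,0.0014,0.0275,0,1,0,0,0,0.0014,0.0275,0,1,0,0,0,0.0014,0.0275,0,1,0,0,0,0.0014,0.0275,0,1,0,0,0,0,0,0,1,0,0,0.062,-0.011,0.002,0,1,0,0,0.062,-0.011,0.002,0,1,0,0,0.062,-0.011,0.002,0,1,0,0,0.062,-0.011,0.002,0,1,0,0,0,0.001,0.01,0,1,0,0,0,0.002,0.012,0,1,0,0,0,0,0,0,1]}}

```text
time_s: 11.6
position: [0.5435, 0.2543, 0.0246]
orientation: [0.632, 0.775, 0.001, 0.0]
wrist_force: [0.3, 1.0, -1.6]
gripper_width: 0.0244
finger_force: 99.2
```

>>> {"op": "move_arm", "data": {"increments": [0,0,0,0,0,0.028,1,0,0,0,0,0,0.028,1,0,0,0,0,0,0.03,1,0,0,-0.05,-0.025,0.0094,0,1,0,0,-0.05,-0.025,0.0094,0,1,0,0,-0.05,-0.025,0.0094,0,1,0,0,-0.05,-0.025,0.0094,0,1,0,0,-0.05,-0.025,0.0094,0,1,0,0,-0.05,-0.025,0.0094,0,1,0,0,0,0,0,0,1,0,0,0,0,0,0,1]}}

```text
time_s: 12.52
position: [0.3925, 0.3092, 0.1106]
orientation: [0.74, 0.672, 0.0, 0.0]
wrist_force: [0.8, 0.6, -2.7]
gripper_width: 0.024
finger_force: 99.3
```

```bash
python3 - <<'E'
from h import *
np.set_printoptions(precision=4,suppress=True)
s=sensors.get_state();q=s["orientation"];print(s["position"],2*np.arctan2(q[1],q[0])-np.pi/2)
c="wrist"; m=cams.camera_model(c); i=cams.capture(c)
for q,z in (("knockout_bar",s["position"][2]+.012),("bar_rest",0)):
    for d in finder.tip_of(q,c)[:1]: print(q,round(d["score"],2),np.round(d["uv"],1),onz(c,d["uv"],z,m))
t=finder.trace("knockout_bar",c)[0]["pixels"]; ys,xs=np.nonzero(t); print("bar rows",ys.min(),ys.max())
for y in range(ys.min()+5,ys.max(),25): x=np.nonzero(t[y])[0]; print(y,x.min(),x.max())
E
```

```text
[0.3925 0.3092 0.1106] -0.09671167913124012
knockout_bar 0.64 [252.1 270.9] [0.3925 0.3061 0.1226]
bar rows 67 332
72 234 271
97 232 270
122 233 271
147 233 269
172 233 270
197 233 269
222 222 280
247 224 280
272 227 277
297 226 277
322 227 277
```

>>> {"op": "move_arm", "data": {"increments": [0,0,0,0.0005,0.001,-0.03,1,0,0,0,0,0,-0.025,1,0,0,0,0,0,-0.015,1,0,0,0,0,0,-0.01,1,0,0,0,0,0,0,1,0,0,0,0,0,0,1]}}

```text
time_s: 13.22
position: [0.3941, 0.3094, 0.0306]
orientation: [0.741, 0.671, 0.0, 0.0]
wrist_force: [-0.9, -0.1, -2.8]
gripper_width: 0.0242
finger_force: 99.4
```

>>> {"op": "move_arm", "data": {"increments": [0,0,0,-0.0005,0.0005,-0.001,1,0,0,0,0,0,-0.001,1,0,0,0,0,0,0,0.2,0,0,0,0,0,0,-0.3,0,0,0,0,0,0,-1,0,0,0,0,0,0,-1,0,0,0,0,0,0,-1,0,0,0,0,0,0,-1,0,0,0,0,0,0.04,-1,0,0,0,0,0,0.04,-1,0,0,0,0,0,0.04,-1,0,0,0,0,0,0.04,-1,0,0,0,0,0,0.04,-1,0,0,0,0,0,0,-1]}}

```text
time_s: 14.38
position: [0.3949, 0.3112, 0.2358]
orientation: [0.741, 0.672, 0.006, 0.002]
wrist_force: [0.7, -0.1, -0.1]
gripper_width: 0.0855
finger_force: 0.0
```

```bash
python3 - <<'E'
from h import *
np.set_printoptions(precision=4,suppress=True)
s=sensors.get_state();q=s["orientation"];print(s["position"],s["wrist_force"],s["gripper_width"],2*np.arctan2(q[1],q[0])-np.pi/2)
c="wrist"; m=cams.camera_model(c); i=cams.capture(c); cv2.imwrite("pics/w8.png",i)
for q,z in (("knockout_bar",.042),("bar_tip",.042),("bar_rest",0)):
    for d in finder.tip_of(q,c)[:1]: print(q,round(d["score"],2),np.round(d["uv"],1),onz(c,d["uv"],z,m))
t=finder.trace("knockout_bar",c)[0]["pixels"]; ys,xs=np.nonzero(t)
for y in (ys.min()+1,ys.max()-1): x=np.nonzero(t[y])[0]; print(onz(c,(x.mean(),y),.05,m))
E
```

```text
[0.3949 0.3112 0.2358] [ 0.7074 -0.071  -0.1328] 0.08547533455959727 -0.09770830672822339
knockout_bar 0.72 [248.1 179.2] [0.3926 0.3094 0.042 ]
bar_tip 0.66 [250.1 305. ] [0.3773 0.1327 0.042 ]
bar_rest 0.73 [246.5 175.8] [0.39   0.3048 0.    ]
[0.4034 0.4017 0.05  ]
[0.3765 0.1335 0.05  ]
```

The bar is back in the rest within 1–2 mm of its original pose. Next is the block.

>>> {"op": "move_arm", "data": {"increments": [0,0,0.004,0.0121,-0.0363,0.0045,-1,0,0,0.004,0.0121,-0.0363,0.0045,-1,0,0,0.004,0.0121,-0.0363,0.0045,-1,0,0,0.004,0.0121,-0.0363,0.0045,-1,0,0,0.004,0.0121,-0.0363,0.0045,-1,0,0,0.004,0.0121,-0.0363,0.0045,-1,0,0,0.004,0.0121,-0.0363,0.0045,-1,0,0,0.004,0.0121,-0.0363,0.0045,-1,0,0,0.004,0.0121,-0.0363,0.0045,-1,0,0,0.004,0.0121,-0.0363,0.0045,-1,0,0,0.004,0.0121,-0.0363,0.0045,-1,0,0,0.004,0.0121,-0.0363,0.0045,-1,0,0,0,0,0,0,-1,0,0,0,0,0,0,-1]}}

```text
time_s: 15.8
position: [0.5377, -0.1271, 0.2804]
orientation: [0.725, 0.688, -0.001, -0.002]
wrist_force: [0.2, 0.2, 0.5]
gripper_width: 0.0853
finger_force: 0.0
```

```bash
python3 - <<'E'
from h import *
np.set_printoptions(precision=4,suppress=True)
s=sensors.get_state();q=s["orientation"];print(s["position"],2*np.arctan2(q[1],q[0])-np.pi/2,s["time_s"])
c="wrist"; m=cams.camera_model(c); i=cams.capture(c); cv2.imwrite("pics/w9.png",cv2.resize(i,(800,600)))
import json; json.dump({k:np.array(v).tolist() for k,v in m.items()},open("pics/w9.json","w"))
for q,z in (("print_block",0),("corner_stop",0),("seat",0)):
    for d in finder.tip_of(q,c)[:1]: print(q,round(d["score"],2),np.round(d["uv"],1),onz(c,d["uv"],z,m))
for q in("print_block","corner_stop"):
  for t in finder.trace(q,c)[:1]:
    np.save(f"pics/{q}.npy",t["pixels"]); print(q,t["score"],t["bbox"])
E
```

```text
[ 0.5377 -0.1271  0.2804] -0.05269513797926706 15.8
print_block 0.67 [271.6 162. ] [ 0.5656 -0.1258  0.    ]
corner_stop 0.84 [205.7 293.9] [ 0.4457 -0.3469  0.    ]
print_block 0.84 [244.0, 126.6, 306.3, 210.3]
corner_stop 0.98 [179.0, 224.9, 305.5, 311.2]
```

View pics/w9.png

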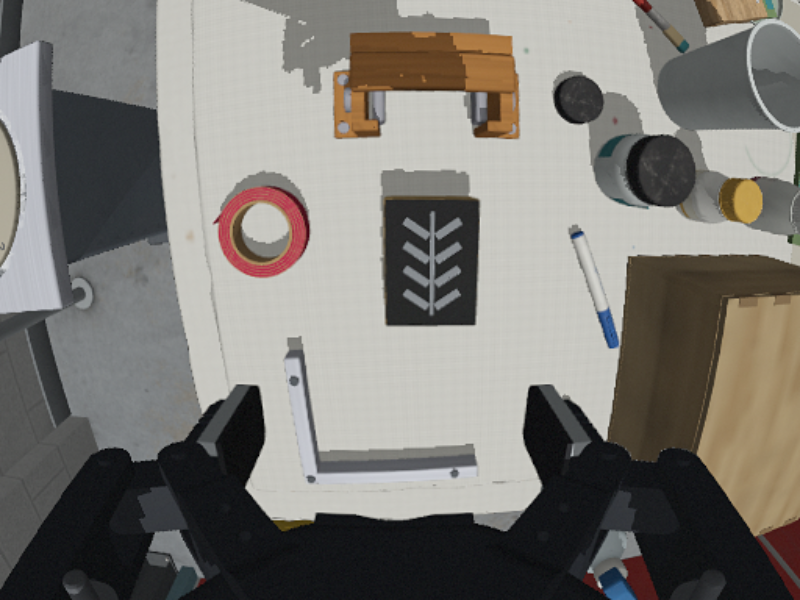

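The block is square in view (corners (386,199)–(476,325)) and the stop's corner is near (314,465). I'll refine both with intensity profiles.

```bash
python3 - <<'E'
from h import *
import json
np.set_printoptions(precision=4,suppress=True)
m=json.load(open("pics/w9.json"))
def w(x,y,z): return onz("wrist",(x*.64,y*.64),z,m)
for a in((386,199),(479,199),(476,325),(386,325)): print("blk",w(*a,.045))
g=cv2.cvtColor(cv2.imread("pics/w9.png"),cv2.COLOR_BGR2GRAY); g=cv2.resize(g,(512,384),interpolation=cv2.INTER_AREA)
for x in(215,240,265,290): print("col",x,list(zip(range(278,312),g[278:312,x].tolist())))
for y in(235,255,275): print("row",y,list(zip(range(180,212),g[y,180:212].tolist())))
E
```

```text
blk [ 0.534  -0.0719  0.045 ]
blk [ 0.6098 -0.0748  0.045 ]
blk [ 0.6059 -0.1829  0.045 ]
blk [ 0.528  -0.1788  0.045 ]
col 215 [(278, 199), (279, 200), (280, 199), (281, 198), (282, 197), (283, 198), (284, 199), (285, 198), (286, 200), (287, 192), (288, 129), (289, 123), (290, 125), (291, 126), (292, 125), (293, 126), (294, 123), (295, 99), (296, 88), (297, 87), (298, 89), (299, 90), (300, 88), (301, 92), (302, 133), (303, 188), (304, 204), (305, 201), (306, 199), (307, 198), (308, 198), (309, 194), (310, 198), (311, 199)]
col 240 [(278, 201), (279, 201), (280, 201), (281, 199), (282, 200), (283, 199), (284, 201), (285, 201), (286, 198), (287, 170), (288, 128), (289, 125), (290, 126), (291, 127), (292, 128), (293, 123), (294, 106), (295, 88), (296, 88), (297, 90), (298, 92), (299, 91), (300, 91), (301, 112), (302, 175), (303, 205), (304, 206), (305, 202), (306, 203), (307, 205), (308, 202), (309, 194), (310, 197), (311, 198)]
col 265 [(278, 200), (279, 199), (280, 199), (281, 200), (282, 199), (283, 201), (284, 202), (285, 199), (286, 170), (287, 130), (288, 126), (289, 127), (290, 
[... 1129 characters left out ...]
(186, 192), (187, 194), (188, 196), (189, 195), (190, 193), (191, 194), (192, 198), (193, 199), (194, 185), (195, 138), (196, 85), (197, 82), (198, 135), (199, 188), (200, 199), (201, 198), (202, 198), (203, 198), (204, 199), (205, 199), (206, 199), (207, 200), (208, 198), (209, 197), (210, 197), (211, 197)]
row 275 [(180, 198), (181, 198), (182, 198), (183, 197), (184, 198), (185, 198), (186, 198), (187, 198), (188, 196), (189, 190), (190, 197), (191, 198), (192, 198), (193, 198), (194, 197), (195, 198), (196, 201), (197, 187), (198, 135), (199, 86), (200, 80), (201, 115), (202, 192), (203, 202), (204, 197), (205, 198), (206, 197), (207, 198), (208, 199), (209, 199), (210, 198), (211, 198)]
```

```bash
python3 - <<'E'
from h import *
import json
np.set_printoptions(precision=4,suppress=True)
m=json.load(open("pics/w9.json"))
L=[];S=[]
for x,b,t in((215,294.8,301.8),(240,294.1,301.2),(265,292.8,300.3),(290,291.3,298)):
    L+=[onz("wrist",(x+.0,b),0,m),onz("wrist",(x,t),.024,m)]
for y,t,b in((235,192,195.6),(255,195,198.3),(275,198,201.3)):
    S+=[onz("wrist",(b,y),0,m),onz("wrist",(t,y),.024,m)]
L=np.array(L);S=np.array(S);print(L,S)
a,b=np.polyfit(L[:,0],L[:,1],1);c,d=np.polyfit(S[:,1],S[:,0],1);print("yaws",a,-c)
yaw=(a*1-c*1)/2
for yw in(yaw,):
    ux=np.array([np.cos(yw),np.sin(yw)]);uy=np.array([-ux[1],ux[0]])
    cy=(L[:,:2]@uy).mean();cx=(S[:,:2]@ux).mean();o=cx*ux+cy*uy
    print("yaw",yw,"corner",o,"seat",o+.04*ux+.055*uy)
E
```

```text
[[ 0.4618 -0.349   0.    ]
 [ 0.4648 -0.3466  0.024 ]
 [ 0.5051 -0.3488 -0.    ]
 [ 0.5062 -0.3465  0.024 ]
 [ 0.5479 -0.3482  0.    ]
 [ 0.5471 -0.3467  0.024 ]
 [ 0.5908 -0.3481  0.    ]
 [ 0.5882 -0.3449  0.024 ]] [[ 0.4429 -0.2345  0.    ]
 [ 0.443  -0.224   0.024 ]
 [ 0.4429 -0.27    0.    ]
 [ 0.4433 -0.2576  0.024 ]
 [ 0.4431 -0.308   0.    ]
 [ 0.4434 -0.2935  0.024 ]]
yaws 0.009899353740974589 0.0027417150447695488
yaw 0.006320534392872069 corner [ 0.4436 -0.3479] seat [ 0.4833 -0.2926]
```

>>> {"op": "move_arm", "data": {"increments": [0,0,0.001,0.005,0,-0.03,-1,0,0,0.001,0.005,0,-0.03,-1,0,0,0.001,0.005,0,-0.03,-1,0,0,0.001,0.005,0,-0.03,-1,0,0,0.001,0.005,0,-0.03,-1,0,0,0.001,0.005,0,-0.03,-1,0,0,0,0,0,0,-1,0,0,0,0,0,0,-1]}}

```text
time_s: 16.77
position: [0.5674, -0.125, 0.1021]
orientation: [0.722, 0.692, -0.0, -0.001]
wrist_force: [0.8, 0.8, 1.1]
gripper_width: 0.0854
finger_force: 0.0
```

```bash
cat > blk.py <<'E'
from h import *
np.set_printoptions(precision=4,suppress=True)
s=sensors.get_state();q=s["orientation"];print(s["position"],2*np.arctan2(q[1],q[0])-np.pi/2,s["time_s"])
c="wrist"; m=cams.camera_model(c); i=cams.capture(c); cv2.imwrite("pics/w10.png",i)
t=finder.trace("print_block",c)[0]["pixels"]; ys,xs=np.nonzero(t); print("rows",ys.min(),ys.max())
g=cv2.cvtColor(i,cv2.COLOR_BGR2GRAY).astype(int)
for y in range(ys.min()+12,min(ys.max()-3,330),12):
    x=np.nonzero(t[y])[0]; d=np.diff(g[y]); L=x.min()-6+np.argmin(d[x.min()-6:x.min()+12]); R=x.max()-12+np.argmax(d[x.max()-12:x.max()+6])
    a,b=onz(c,(L+1,y),.045,m),onz(c,(R+.5,y),.045,m); print(y,x.min(),x.max(),"edges",L,R,a[:2],b[:2],(a+b)[:2]/2,"w",np.linalg.norm(b-a))
for X in(235,265): d=np.diff(g[:,X]); k=ys.min()-8+np.argmin(d[ys.min()-8:ys.min()+16]); print("rear",X,k,onz(c,(X,k+1),.045,m)[:2])
E
python3 blk.py
```

```text
[ 0.5674 -0.125   0.1021] -0.04322809647043391 16.7667
rows 13 65
25 391 433 edges 391 433 [0.6741 0.0148] [0.7118 0.0209] [0.6929 0.0179] w 0.03820279175718826
37 389 438 edges 388 438 [0.6708 0.0051] [0.7157 0.0116] [0.6932 0.0083] w 0.045379504476618586
49 393 439 edges 392 438 [ 0.6734 -0.0038] [0.7147 0.0017] [ 0.694 -0.001] w 0.04170351036273723
61 402 429 edges 402 429 [ 0.6812 -0.012 ] [ 0.7052 -0.0092] [ 0.6932 -0.0106] w 0.024130116264435945
rear 235 6 [0.5627 0.0237]
rear 265 6 [0.5827 0.0228]
```

```bash
cat > prof.py <<'E'
from h import *
np.set_printoptions(precision=4,suppress=True)
s=sensors.get_state();q=s["orientation"];print(s["position"],2*np.arctan2(q[1],q[0])-np.pi/2,s["time_s"])
c="wrist"; m=cams.camera_model(c); i=cams.capture(c)
g=cv2.GaussianBlur(cv2.cvtColor(i,cv2.COLOR_BGR2GRAY),(3,3),0).astype(int)
print("col220",g[60:340:6,220].tolist())
for y in range(170,320,10):
    d=np.diff(g[y]); L=[k for k in range(100,252) if d[k]<-18 and d[k]==d[k-3:k+4].min()]; R=[k for k in range(252,405) if d[k]>18 and d[k]==d[k-3:k+4].max()]
    print(y,L,R)
E
python3 prof.py
```

```text
[ 0.5685 -0.1257  0.1045] -0.04360017843800579 16.8667
col220 [138, 136, 137, 137, 136, 137, 210, 208, 176, 135, 137, 134, 134, 85, 54, 45, 44, 44, 117, 143, 45, 45, 44, 138, 50, 45, 46, 58, 95, 45, 46, 44, 80, 43, 44, 44, 43, 202, 207, 208, 207, 209, 206, 205, 207, 24, 19]
170 [104, 117, 196, 228] [274, 306]
180 [106, 119, 196, 243, 244] [259, 306]
190 [105, 118, 197, 245] [257, 305, 404]
200 [102, 116, 197, 232] [270, 305]
210 [198] [304]
220 [198] [278, 304]
230 [199, 239] [263, 303]
240 [200, 246] [256, 302]
250 [147, 157, 201, 232] [270, 302, 345, 346, 355]
260 [133, 151, 201] [301, 352, 370]
270 [126, 145, 202] [300, 358, 377]
280 [118, 138, 139, 203] [299, 364, 385]
290 [100, 138] [361, 365, 402]
300 [] []
310 [] []
```

Block is centred between the pads (columns 196–306, midline 251.5) and square to them. Descending in two steps.

>>> {"op": "move_arm", "data": {"increments": [0,0,0,0,0,-0.02,-1,0,0,0,0,0,-0.02,-1,0,0,0,0,0,-0.01,-1,0,0,0,0,0,-0.008,-1,0,0,0,0,0,0,-1]}}

```text
time_s: 17.33
position: [0.5676, -0.1256, 0.044]
orientation: [0.722, 0.691, -0.0, -0.0]
wrist_force: [-1.0, 0.4, 0.5]
gripper_width: 0.0854
finger_force: 0.0
```

```bash
python3 prof.py | grep -v col220 | head -9; python3 -c "
from bench import sensors; print(sensors.get_state()['wrist_force'])"
```

```text
[ 0.5676 -0.1256  0.044 ] -0.04400927050194725 17.3333
170 [158, 175] [331]
180 [160, 176] [330]
190 [177] [330]
200 [177] [329]
210 [178, 246] [261, 328]
220 [179, 246] [261, 327]
230 [180, 220] [287, 326]
240 [181, 236] [269, 325]
[-0.35913935 -0.92194172  0.62007879]
```

>>> {"op": "move_arm", "data": {"increments": [0,0,0,0.001,0,0,-1,0,0,0,0,0,-0.009,-1,0,0,0,0,0,-0.009,-1,0,0,0,0,0,-0.008,-1,0,0,0,0,0,0,-1]}}

```text
time_s: 17.8
position: [0.5678, -0.1252, 0.0162]
orientation: [0.722, 0.691, -0.001, -0.002]
wrist_force: [-0.1, -0.1, -0.3]
gripper_width: 0.0853
finger_force: 0.0
```

>>> {"op": "move_arm", "data": {"increments": [0,0,0,0,0,0.002,-1,0,0,0,0,0,0,0.3,0,0,0,0,0,0,0.3,0,0,0,0,0,0,0.3,0,0,0,0,0,0,0.3,0,0,0,0,0,0,0.3], "force": 30}}

```text
time_s: 18.3
position: [0.5691, -0.1258, 0.0208]
orientation: [0.722, 0.691, 0.0, 0.0]
wrist_force: [0.5, 0.8, 4.6]
gripper_width: 0.0791
finger_force: 37.9
```

>>> {"op": "move_arm", "data": {"increments": [0,0,0.005,-0.0072,-0.0153,0,0.3,0,0,0.005,-0.0072,-0.0153,0,0.3,0,0,0.005,-0.0072,-0.0153,0,0.3,0,0,0.005,-0.0072,-0.0153,0,0.3,0,0,0.005,-0.0072,-0.0153,0,0.3,0,0,0.005,-0.0072,-0.0153,0,0.3,0,0,0.005,-0.0072,-0.0153,0,0.3,0,0,0.005,-0.0072,-0.0153,0,0.3,0,0,0.005,-0.0072,-0.0153,0,0.3,0,0,0.005,-0.0072,-0.0153,0,0.3,0,0,0,0,0,0,0.3,0,0,0,0,0,0,0.3]}}

```text
time_s: 19.3
position: [0.4968, -0.2797, 0.0208]
orientation: [0.705, 0.709, -0.0, 0.001]
wrist_force: [-1.7, -3.5, 5.8]
gripper_width: 0.079
finger_force: 37.9
```

```bash
cat > chk.py <<'E'
from h import *
np.set_printoptions(precision=4,suppress=True)
s=sensors.get_state();q=s["orientation"];print(s["position"],"yaw",2*np.arctan2(q[1],q[0])-np.pi/2,s["wrist_force"],s["time_s"])
for c in("wrist","top","side"):
  m=cams.camera_model(c);cams.capture(c)
  for q in("print_block","corner_stop"):
    for d in finder.tip_of(q,c)[:1]: print(c,q,round(d["score"],2),np.round(d["uv"],1),onz(c,d["uv"],0,m))
E
python3 chk.py
```

```text
[ 0.4968 -0.2797  0.0208] yaw 0.004909048443745956 [-1.6789 -3.4591  5.7909] 19.3
wrist print_block 0.61 [249.9 242.3] [ 0.496  -0.2822  0.    ]
wrist corner_stop 0.65 [179.3 320.2] [ 0.4454 -0.3462  0.    ]
top print_block 0.63 [251.4 190. ] [ 0.5653 -0.0212  0.    ]
side print_block 0.7 [266.9 272.3] [ 0.4945 -0.277   0.    ]
side corner_stop 0.91 [258.1 295.5] [ 0.4453 -0.3424  0.    ]
```

>>> {"op": "move_arm", "data": {"increments": [0,0,0,0,-0.004,0,0.3,0,0,0,0,-0.003,0,0.3,0,0,0,0,-0.002,0,0.3,0,0,0,0,-0.002,0,0.3,0,0,0,0,-0.0015,0,0.3,0,0,0,0,0,0,0.3]}}

```text
time_s: 20.25
position: [0.4975, -0.2901, 0.0208]
orientation: [0.705, 0.709, 0.0, -0.0]
wrist_force: [0.6, 2.9, 7.9]
gripper_width: 0.0791
finger_force: 38.2
```

>>> {"op": "move_arm", "data": {"increments": [0,0,0,0,-0.0015,0,0.3,0,0,0,0,-0.0015,0,0.3,0,0,0,0,0,0,0.3]}}

```text
time_s: 20.5
position: [0.4973, -0.2905, 0.0208]
orientation: [0.705, 0.71, 0.002, -0.002]
wrist_force: [-0.7, 16.7, 14.9]
gripper_width: 0.0793
finger_force: 39.0
```

Long arm contact felt (16.7 N). Relaxing in y, then moving in -x.

>>> {"op": "move_arm", "data": {"increments": [0,0,0,0,0.0015,0,0.3,0,0,0,-0.004,0,0,0.3,0,0,0,-0.003,0,0,0.3,0,0,0,-0.002,0,0,0.3,0,0,0,-0.002,0,0,0.3,0,0,0,-0.002,0,0,0.3,0,0,0,0,0,0,0.3]}}

```text
time_s: 21.08
position: [0.4854, -0.2906, 0.0209]
orientation: [0.705, 0.71, 0.001, 0.0]
wrist_force: [6.2, 9.3, 7.5]
gripper_width: 0.079
finger_force: 38.1
```

>>> {"op": "move_arm", "data": {"increments": [0,0,0,-0.0015,0,0,0.3,0,0,0,-0.0015,0,0,0.3,0,0,0,0,0,0,0.3]}}

```text
time_s: 21.33
position: [0.4832, -0.2907, 0.0209]
orientation: [0.705, 0.71, 0.002, 0.001]
wrist_force: [11.8, 9.9, 3.7]
gripper_width: 0.0789
finger_force: 37.9
```

>>> {"op": "move_arm", "data": {"increments": [0,0,0,-0.0015,0,0,0.3,0,0,0,-0.001,0,0,0.3,0,0,0,0,0,0,0.3]}}

```text
time_s: 21.58
position: [0.483, -0.2907, 0.0212]
orientation: [0.705, 0.71, 0.003, 0.004]
wrist_force: [25.2, 10.3, -1.3]
gripper_width: 0.0793
finger_force: 37.9
```

```bash
python3 chk.py
```

```text
[ 0.483  -0.2907  0.0212] yaw 0.006879123751382554 [25.2387 10.2997 -1.2514] 21.5833
wrist print_block 0.55 [252.3 241.6] [ 0.4839 -0.2928  0.    ]
side print_block 0.81 [263.9 277. ] [ 0.4812 -0.2897  0.    ]
side corner_stop 0.7 [256.5 296. ] [ 0.4411 -0.3425 -0.    ]
```

>>> {"op": "move_arm", "data": {"increments": [0,0,0,0.0015,0.0008,0,0.3,0,0,0,0.001,0,0,0.3,0,0,0,0,0,0,-1,0,0,0,0,0,0,-1,0,0,0,0,0,0,-1,0,0,0,0,0,0,-1,0,0,0,0,0,0,-1]}}

```text
time_s: 22.62
position: [0.4807, -0.2917, 0.0201]
orientation: [0.705, 0.709, 0.0, -0.0]
wrist_force: [0.7, 0.8, 0.2]
gripper_width: 0.0854
finger_force: 0.5
```

```bash
python3 prof.py | grep -v col220 | head -9
```

```text
[ 0.4807 -0.2917  0.0201] 0.00577379992113114 22.6167
170 [120, 165] [350, 370]
180 [121, 165] [349, 369]
190 [147, 166] [253, 348]
200 [148, 167] [253, 347]
210 [149, 168] [253, 346]
220 [150, 169] [253, 345]
230 [151, 170] [344]
240 [152, 171] [253, 343]
```

>>> {"op": "move_arm", "data": {"increments": [0,0,0,0.0022,0,0,-1,0,0,0,0,0,0.006,-1,0,0,0,0,0,0.015,-1,0,0,0,0,0,0.035,-1,0,0,0,0,0,0.04,-1,0,0,0,0,0.02,0.035,-1,0,0,0,0,0.03,0.025,-1,0,0,0,0,0.03,0.025,-1,0,0,0,0,0.03,0.025,-1,0,0,0,0,0.03,0.025,-1,0,0,0,0,0,0,-1,0,0,0,0,0,0,-1]}}

```text
time_s: 23.67
position: [0.4833, -0.1511, 0.253]
orientation: [0.704, 0.71, 0.0, 0.002]
wrist_force: [-0.0, -1.2, -0.5]
gripper_width: 0.0856
finger_force: 0.0
```

```bash
cat > fin.py <<'E'
from h import *
np.set_printoptions(precision=4,suppress=True)
s=sensors.get_state();q=s["orientation"];print(s["position"],2*np.arctan2(q[1],q[0])-np.pi/2,s["wrist_force"],s["time_s"])
c="wrist";m=cams.camera_model(c);i=cams.capture(c)
for q in("print_block","corner_stop"):
  for d in finder.tip_of(q,c)[:1]: print(q,round(d["score"],2),onz(c,d["uv"],0,m))
t=finder.trace("print_block",c)[0]["pixels"]
g=cv2.cvtColor(i,cv2.COLOR_BGR2GRAY)
k=((g<95)&cv2.dilate(t.astype(np.uint8),np.ones((5,5)))>0).astype(np.uint8); k=cv2.morphologyEx(k,cv2.MORPH_CLOSE,np.ones((15,15)))
k=max(cv2.findContours(k,0,2)[0],key=cv2.contourArea); k=cv2.convexHull(k)
P=np.array([onz(c,p[0],.045,m)[:2] for p in k],np.float32)
print("lino rect",cv2.minAreaRect(P))
E
python3 fin.py
```

```text
[ 0.4833 -0.1511  0.253 ] 0.00803423340537357 [-0.0323 -1.1993 -0.5026] 23.6667
print_block 0.86 [ 0.4826 -0.2965  0.    ]
corner_stop 0.63 [ 0.4388 -0.35    0.    ]
lino rect ((0.48499390482902527, -0.28249529004096985), (0.0809272974729538, 0.12414274364709854), 0.46190980076789856)
```

```bash
python3 - <<'E'
from h import *
np.set_printoptions(precision=4,suppress=True)
c="wrist";m=cams.camera_model(c);i=cams.capture(c);g=cv2.cvtColor(i,cv2.COLOR_BGR2GRAY).astype(int)
m2=m;K=np.array(m["mtx"]);R=cv2.Rodrigues(np.array(m["rvec"],float))[0];t=np.array(m["tvec"],float).ravel()
def pw(P):
    p=R@np.array(P)+t; th=np.arctan2(np.hypot(p[0],p[1]),p[2]); return K[:2,2]+K[0,0]*th*p[:2]/np.hypot(p[0],p[1])
for x in(.46,.5):
    a=pw([x,-.3475,.045]);b=pw([x,-.364,.024]);X=int(round(a[0])); y0=int(a[1])-8
    print("x",x,"pred front",a,"inner top",pw([x,-.348,.024]),"outer",b,y0,g[y0:int(b[1])+10,X].tolist())
for x in(.54,.58):
    a=pw([x,-.348,.024]);b=pw([x,-.348,0]);X=int(round(a[0]));y0=int(b[1])-5;print("free arm",x,"inner top",a,"base",b,y0,g[y0:y0+25,X].tolist())
for y in(-.32,-.29,-.26):
    a=pw([.4436,y,.045]);Y=int(round(a[1]));b=pw([.4436,y,.024]);x0=int(a[0])-14
    print("y",y,"pred left",a,b,x0,g[Y,x0:x0+24].tolist())
E
```

```text
x 0.46 pred front [235.6103 307.5081] inner top [236.2981 299.4295] outer [236.5139 307.6535] 299 [36, 38, 40, 39, 36, 37, 33, 28, 166, 199, 194, 194, 194, 190, 191, 191, 191, 192]
x 0.5 pred front [263.2292 307.7107] inner top [262.8001 299.6189] outer [262.5567 307.842 ] 299 [41, 39, 39, 42, 39, 38, 39, 30, 158, 196, 190, 190, 191, 189, 164, 193, 192, 191]
free arm 0.54 inner top [289.1313 299.2846] base [287.5347 290.5309] 285 [112, 119, 116, 119, 118, 112, 85, 82, 84, 85, 88, 86, 80, 96, 161, 196, 198, 194, 194, 192, 200, 194, 187, 193, 191]
free arm 0.58 inner top [314.8998 298.4504] base [312.2219 289.8471] 284 [114, 120, 119, 122, 122, 117, 85, 79, 82, 82, 86, 84, 83, 95, 161, 194, 197, 194, 193, 190, 196, 193, 189, 190, 191]
y -0.32 pred left [223.5576 292.0059] [224.7766 283.9857] 209 [192, 192, 192, 192, 192, 186, 148, 189, 195, 195, 196, 194, 194, 197, 203, 152, 47, 35, 39, 37, 39, 38, 39, 39]
y -0.29 pred left [222.7127 274.0522] [224.0364 266.4773] 208 [192, 193, 193, 193, 193, 175, 170, 188, 193, 196, 194, 194, 193, 196, 202, 176, 32, 35, 38, 38, 38, 37, 35, 39]
y -0.26 pred left [221.8902 254.6844] [223.3216 247.7079] 207 [192, 191, 189, 192, 192, 158, 171, 192, 190, 194, 191, 190, 190, 194, 201, 194, 69, 32, 36, 40, 38, 39, 35, 38]
```

The block sits about 0–2 mm from both arms and is square. The bar is in its rest. Handing in.

```bash
python3 -c "
from bench import r; print(r.sign_off())"
```

```text
the job is handed in; nothing more can be done
None
```

I handed the job in at about 24 s: the bar drove the block fully out and is back in its rest, and the block sits square in the corner stop, within about 2 mm of both arms by the last wrist image; sign-off gave no verdict.

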